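# Lock an end block into the drilling jig with the push-and-turn hold-down

### The job

Push the guitar end block square and flush into the corner of the drilling jig's two fences. Then take the winged hold-down out of its parking block, put it into the slotted bushing over the block, push it in against its spring and twist it clockwise a quarter turn to the stop. Finish still holding it there, pressed on the block, so that I can drill, and leave the other things on the bench alone.

Things in the scene. Friction and masses are not known exactly. Their poses are not given: they have to be found in the camera images.
- jig: drilling jig, fixed on the bench. Origin: inner corner of its two fences, at bench height; x away from the robot, y left (turned up to 0.2 rad), z up. Plywood base 15 mm thick, x -125 to +45, y -150 to +30 mm. A riser behind the far fence carries an arm with the bushing; arm and bushing are free below to z 59 mm, their top is at z 79 mm, they reach to x -50 mm, y -53 to -7 mm
- fence_top (a point): top edge of the fence corner, z 35 mm in the jig's frame: two aluminium bars 20 mm high on the base. Far fence: inner face at jig x = 0, y -145 to -7 mm. Left fence: inner face at jig y = 0, x -87 to -7 mm
- end_block: loose reddish hardwood block 55 x 85 x 34 mm (x, y, z), about 0.1 kg, origin in the centre of its underside. It starts on the jig's base, its nearest faces some 5 to 40 mm short of the fences and up to 0.2 rad askew. Flush in the corner its origin is at x -27.5, y -42.5, z 15 mm in the jig's frame, axes parallel to the jig's (y along the far fence)
- bushing: bayonet bushing fixed in the arm: upright ring 44 mm wide, 20 mm high, origin on its axis at its top face (jig x -27.5, y -30, z 79 mm), z up. Bore 23 mm. Its x axis runs through two opposite entry slots (red dots), 10 mm wide, out to 18 mm from the axis. Under the 8 mm flange lugs can turn only clockwise from above, by 1.4 rad to a stop; there a pocket (flange 5.5 mm) catches them
- holddown: loose hold-down, 0.18 kg. Origin on its axis at the underside of its steel collar (44 mm wide, z 0 to 5 mm), z up, x along wing and lugs; a half turn makes no difference. Stem 20 mm wide to z -22, two brass lugs 7 mm wide, z -18 to -12, out to 15.5 mm. In the slots the lugs are below the flange when the collar is under 4 mm above the bushing's top; at 0 it stops; in the pocket it stands at 6.5 mm
- wing_grip (a point): grip point on the hold-down's axis, 25 mm above the collar's underside, in the middle of its upright black wing: 20 mm thick (across the hold-down's x), 50 mm long (along x), z 5 to 37 mm, white line on top
- foot (a joint): sprung rubber foot under the hold-down, 18 mm wide, its underside 44.5 mm below the collar when free. Value: how far it is pushed up, 0 to 0.016 m; 600 N/m with 1.8 N preload. In the bushing it meets the block with the collar 14.5 mm above the bushing, and presses with about 6.5 N in the pocket, 10.5 N with the collar down
- rack: parking block of dark wood 64 x 122 x 56 mm, does not move, origin in the centre of its underside. Two bored holes 36 mm wide, 50 mm deep in its top, at y -29 and +29 mm. The hold-down stands upright in the hole at y -29, collar on the top (z 56 mm), its wing within 0.5 rad of the rack's x; the other hole is empty
- square: try square with dark stock, 110 x 158 mm, lying at the left; leave it alone
- chisel: chisel with yellow handle, 236 mm long, lying at the front edge; leave it alone
- clamp: black spring clamp with orange tips, 162 mm long, lying at the right front; leave it alone
Mind the look-alikes: they are no part of the job. Leave any red look-alike of the end_block alone.

How it is judged:
By the outcome, as a careful person would: the job done as asked, in the order asked, and still so for the second after the job is handed in, while the arm keeps its last pose, push and grip.
It also fails if it takes over 67 s, if anything falls off the work surface, if the arm or the gripper's body presses on something with over 40 N, if the wrist force passes 120 N, or if a joint passes its speed limit or range.

### The arm

A 6-joint arm with a two-finger parallel gripper is mounted at the origin on a cart in front of the work surface, level with it; the furniture and walls round the work are solid. World frame = base frame: x ahead of the robot, y to its left, z up, the work surface at z = 0. Lengths are in m, angles in rad, forces in N, time in s.
With the tool pointing down it reaches from about 0.35 to 0.875 m from the base axis. Payload 4.2 kg.
Tool frame: the origin (TCP) lies on the centre line of the jaws, within the pads' length; the fingertips stand 19 mm ahead of it and the grasp point (between the pads) is the TCP (manip.tips_ahead is the distance from the TCP to the fingertips, in m); z points along the fingers, y is the line along which they close (so a half turn about z gives the same grasp; the last joint's range is limited). The gripper opens to 87 mm and grips with 3 to 60 N. Pads are 19 mm wide; open, the fingers measure 117 mm over their backs; the gripper's body (75 mm by 190 mm) begins 51 mm behind the grasp point.
Start: joints at [-0.964, 0.385, 0.008, 0, -1.194, -0.259], TCP at [0.213, -0.588, 0.242] pointing down, gripper open.
Joint ranges: [-3.14, 3.14], [-1.21, 2.06], [-1.07, 1.41], [-3.16, 2.05], [-2.99, -0.16], [-3.1, 3.1]. Speed limits (rad/s): [2.79, 2.79, 3.14, 3.14, 3.14, 3.14].

### API

Orientations are given as a unit quaternion [w, x, y, z].
In Python, from plant import manip, solver, viewer, ticket gives the robot as it stands. The module is installed in compiled form; this text tells all that it offers. Calls block until the motion is done:
- manip.move_pose(position, orientation): joint-space move of the TCP to a pose.
- manip.line_to(position, vel=0.15, rotation=None, contact_N=None): straight line of the TCP; rotation=None keeps the orientation; vel is the mean speed in m/s. With contact_N (N) it stops when the force on the tool has changed by that much, and returns True; else False.
- manip.set_joints(angles): joint-space move.
- manip.release() and manip.grab(squeeze=None): open the fingers fully, or close them until they stop; squeeze is the grip in N (None keeps the last).
- manip.hold(seconds).
- solver.solve_ik(position, orientation): joint angles nearest the present ones, or None.
- manip.get_obs(): the state.
- viewer.snapshot(name): name is "side" or "top" or "wrist"; returns (picture, depth): 400x640x3 uint8, blue, green, red; 400x640 float32, m along the optical axis (not along the pixel's ray), 0 where there is no reading.
- viewer.calibration(name): a dict with "fovy" (degrees; the focal length in pixels is half the picture's height over the tangent of half this angle, whatever the lens; pixels are square), "cx", "cy" (the principal point, pixels), "rvec" (rotation vector, rad) and "tvec" (3), from world to camera coordinates, as OpenCV has them; the wrist camera has in their place "mount" (4x4, takes a point from camera to tool coordinates, whose origin is the TCP and whose axes are the flange's). Camera axes: x right, y down, z forward; pixel columns grow to the right and rows downward; lengths in m; the calibration is good to about 2 mm. A picture is of the moment at which its call begins: read the wrist's pose just before it. calibration takes no time and is no camera call.
A pose or a line that the arm cannot do raises manip.IKError and nothing moves.
- ticket.job_done(): hands the job in; it is judged then, once.
The state is a dict: "t": time; "q": joint angles; "dq": joint speeds; "effort": joint torques, N m; "eef_pos": TCP position; "ee_rot": TCP orientation; "force": force on the tool from outside, world axes, zero at the start; "ft_torque": the same for the moment, N m; "opening": finger opening in m; "grasp_force": force on a finger pad.
Only numpy, scipy, OpenCV 4.12 (cv2) and the standard library are available. Lean on these libraries where they do the work, as an engineer would, in place of code of your own. Each camera call takes 0.05 s, during which the arm holds its last target. There are 200 camera calls.

## Working session

There is one attempt and no reset: what is moved stays moved. The work goes in short steps, each a Python script; the robot and the scene stay as the last script left them, time stands still between calls to the robot, and variables do not carry over. Pictures are saved under pics/ and viewed, at most 10 in all, crops included, and the job is handed in when it is done.

```bash
ls; mkdir -p pics; cat > h.py <<'E'
import numpy as np, cv2
from scipy.spatial.transform import Rotation as R
from plant import manip, solver, viewer, ticket
def snap(n):
    o=manip.get_obs(); im,d=viewer.snapshot(n); c=viewer.calibration(n)
    f=200/np.tan(np.radians(c["fovy"])/2)
    K=np.array([[f,0,c["cx"]],[0,f,c["cy"]],[0,0,1.]])
    if n=="wrist":
        q=o["ee_rot"]; T=np.eye(4);T[:3,:3]=R.from_quat(np.r_[q[1:],q[0]]).as_matrix();T[:3,3]=o["eef_pos"]
        M=T@np.array(c["mount"])
    else:
        M=np.eye(4);Rm=cv2.Rodrigues(np.array(c["rvec"],float))[0];M[:3,:3]=Rm.T;M[:3,3]=-Rm.T@np.array(c["tvec"]).ravel()
    return im,d,K,M
def cloud(d,K,M):
    v,u=np.mgrid[:d.shape[0],:d.shape[1]]
    P=np.stack([(u-K[0,2])/K[0,0]*d,(v-K[1,2])/K[1,1]*d,d],-1)@M[:3,:3].T+M[:3,3]
    P[d<=0]=np.nan
    return P
def ray(uv,K,M,z):
    uv=np.atleast_2d(np.asarray(uv,float))
    r=np.c_[(uv-K[:2,2][None])/[K[0,0],K[1,1]],np.ones(len(uv))]@M[:3,:3].T
    return M[:3,3]+r*((z-M[2,3])/r[:,2])[:,None]
def down(yaw): # tool z down; tool x at angle yaw, tool y = yaw-90
    q=(R.from_euler('z',yaw)*R.from_euler('x',np.pi)).as_quat(); return np.r_[q[3],q[:3]]
def st():
    o=manip.get_obs(); print('t',round(o['t'],2),'p',np.round(o['eef_pos'],4),'F',np.round(o['force'],1),'M',np.round(o['ft_torque'],2),'open',round(o['opening'],4),'g',np.round(o['grasp_force'],1),'q',np.round(o['q'],2)); return o
E
python3 - <<'E'
from h import *
st()
print(manip.get_obs()['ee_rot'])
for n in("top","side"):
    im,d,K,M=snap(n); cv2.imwrite(f'pics/{n}0.png',im); np.savez(f'{n}0.npz',im=im,d=d,K=K,M=M)
    print(n,K[0,0],M.round(3).tolist(),(d>0).mean())
print(viewer.calibration("wrist"))
E
```

```text
pics
t 0.0 p [ 0.2128 -0.587   0.2405] F [-0.5  0.2  0.2] M [-0.   -0.01 -0.05] open 0.0865 g 0.0 q [-0.96  0.39  0.01 -0.   -1.19 -0.26]
[-2.41859760e-04 -1.72911185e-01  9.84936788e-01  1.08967803e-03]
top 461.5406242019354 [[0.023, -0.994, 0.11, 0.335], [-1.0, -0.023, -0.004, 0.014], [0.006, -0.11, -0.994, 1.528], [0.0, 0.0, 0.0, 1.0]] 0.99610546875
side 465.45451810411606 [[-0.947, -0.216, 0.236, 0.232], [-0.32, 0.583, -0.747, 0.83], [0.024, -0.783, -0.621, 0.784], [0.0, 0.0, 0.0, 1.0]] 0.93721484375
{'fovy': 64.26115924780554, 'cx': 314.2663732224696, 'cy': 203.5541597691673, 'mount': array([[-1.01397073e-03, -9.66688377e-01, -2.55954201e-01,
         6.92817697e-02],
       [ 9.99999340e-01, -8.41933227e-04, -7.81714053e-04,
         1.35027705e-04],
       [ 5.40177543e-04, -2.55954825e-01,  9.66688593e-01,
        -1.43291355e-01],
       [ 0.00000000e+00,  0.00000000e+00,  0.00000000e+00,
         1.00000000e+00]])}
```

View pics/top0.png

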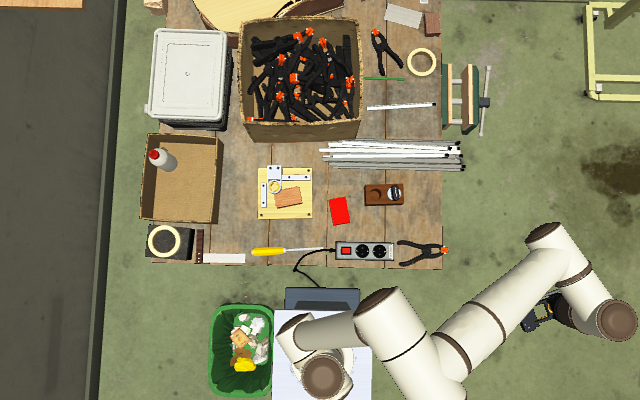

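View pics/side0.png

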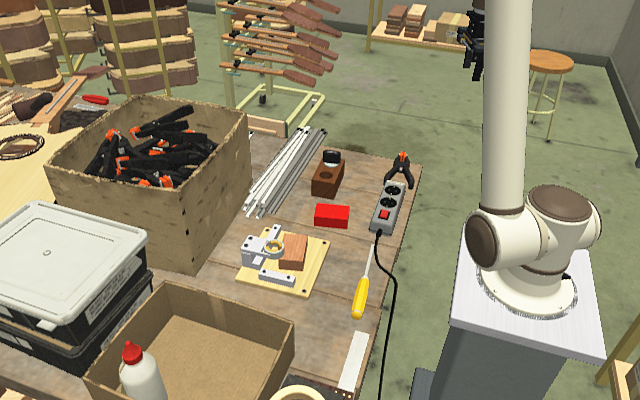

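The top view shows the reddish hardwood block at (287,197) on the jig at (285,192). The hold-down is in the rack at (384,194), in the right hole at about (393,194). There are two block candidates: (287,197), wood-coloured and on the jig base, and (339,210), bright red and lying on the bench. The one on the jig fits the description. Next I'll move the wrist camera over both.

```bash
python3 - <<'E'
from h import *
z=np.load('top0.npz'); P=cloud(z['d'],z['K'],z['M'])
for u,v in[(285,192),(287,197),(393,194),(375,194),(339,210),(300,75),(375,250),(180,200)]: print((u,v),P[v,u].round(3))
for p,y in [((0.50,0.06,0.26),0),((0.50,0.06,0.26),np.pi)]:
    q=solver.solve_ik(p,down(y)); print(y,q)
E
```

```text
(285, 192) [0.529 0.13  0.053]
(287, 197) [0.513 0.123 0.052]
(393, 194) [ 0.525 -0.212  0.091]
(375, 194) [ 0.535 -0.166  0.008]
(339, 210) [ 0.476 -0.046  0.037]
(300, 75) [0.856 0.084 0.217]
(375, 250) [ 0.35  -0.163  0.042]
(180, 200) [0.5   0.481 0.005]
0 [ 4.42334642e-01  1.63178552e-01 -2.53034989e-01  4.44089210e-16
 -1.15458279e+00  1.12846168e+00]
3.141592653589793 [ 4.42334642e-01  1.63178552e-01 -2.53034989e-01 -4.44089210e-16
 -1.15458279e+00 -2.01313097e+00]
```

```bash
python3 - <<'E'
from h import *
manip.move_pose([0.53,-0.19,0.26],down(np.pi)); st()
im,d,K,M=snap("wrist"); cv2.imwrite('pics/w1.png',im); np.savez('w1.npz',im=im,d=d,K=K,M=M)
manip.move_pose([0.50,0.11,0.26],down(np.pi)); st()
im2,d,K,M=snap("wrist"); np.savez('w2.npz',im=im2,d=d,K=K,M=M)
cv2.imwrite('pics/w12.png',np.vstack([im[40:330,:],im2[40:340,:]]))
E
```

```text
t 1.95 p [ 0.5298 -0.1906  0.2599] F [ 0.5 -0.4  0.4] M [-0.03  0.01  0.03] open 0.0871 g 0.0 q [-0.06  0.27 -0.12  0.   -1.19 -1.51]
t 3.16 p [0.5002 0.1093 0.26  ] F [-0.4  1.   0. ] M [-0.03  0.02  0.01] open 0.087 g 0.0 q [ 0.53  0.18 -0.23  0.   -1.16 -2.1 ]
```

View pics/w12.png

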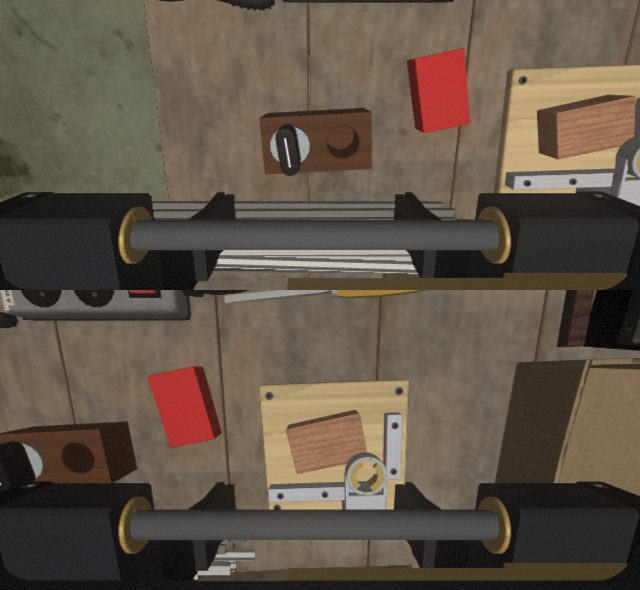

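The lower half of the picture (wrist view 2) shows the jig with its far fence at about (305,243), its left fence at about (393,197), the bushing at about (366,225) and the hardwood block at about (327,192). The red look-alike is at (185,156). In the upper half, the hold-down's wing is at about (288,189) in the rack. Now I'll measure these, and enlarge the block and bushing to confirm them.

```bash
cat > meas.py <<'E'
from h import *
def ptsz(P,m,lo,hi):
    m=(m>0)&(P[...,2]>lo)&(P[...,2]<hi); n,l,s,_=cv2.connectedComponentsWithStats(m.astype(np.uint8))
    k=1+np.argmax(s[1:,4]); return l==k
def edge(uv,K,M,z):  # line fit of pixels on plane z -> point, dir
    X=ray(uv,K,M,z)[:,:2]; vx,vy,x,y=cv2.fitLine(X.astype(np.float32),cv2.DIST_HUBER,0,1e-4,1e-4).ravel(); return np.array([x,y]),np.array([vx,vy])
def block(im,d,K,M):
    P=cloud(d,K,M); h=cv2.cvtColor(im,cv2.COLOR_BGR2HSV); box=np.zeros(d.shape,np.uint8); 
    xy=P[...,:2]; box=(np.abs(xy-[0.515,0.115]).max(-1)<.12)
    m=box&((h[...,0]<12)|(h[...,0]>172))&(h[...,1]>60)&(h[...,1]<200)
    m=ptsz(P,m,.042,.056); z=np.median(P[m][:,2])
    c=max(cv2.findContours(m.astype(np.uint8),cv2.RETR_EXTERNAL,cv2.CHAIN_APPROX_NONE)[0],key=cv2.contourArea)[:,0]
    X=ray(c,K,M,z)[:,:2]; r=cv2.minAreaRect((X*1000).astype(np.float32)); return z,r,cv2.boxPoints(r),m
E
python3 - <<'E'
from meas import *
z=np.load('w2.npz'); im,d,K,M=[z[k] for k in('im','d','K','M')]; P=cloud(d,K,M); h=cv2.cvtColor(im,cv2.COLOR_BGR2HSV)
b=block(im,d,K,M); print('block',b[0],b[1],b[2].round(1).tolist())
near=np.abs(P[...,:2]-[.52,.12]).max(-1)<.13
for nm,uv in [('bench',(230,250)),('base',(280,120)),('far',(300,243)),('left',(393,180)),('ring',(350,215))]: print(nm,P[uv[1],uv[0]].round(4),h[uv[1],uv[0]])
gray=near&(h[...,1]<60)&(h[...,2]>110)
for lo,hi in((.028,.042),(.072,.086)):
    m=gray&(P[...,2]>lo)&(P[...,2]<hi); n,l,s,c=cv2.connectedComponentsWithStats(m.astype(np.uint8))
    for k in range(1,n):
        if s[k,4]>80:
            Q=P[l==k]; r=cv2.minAreaRect((Q[:,:2]*1000).astype(np.float32)); print(lo,s[k],np.median(Q[:,2]).round(4),r)
            print(cv2.boxPoints(r).round(1).tolist())
red=near&((h[...,0]<8)|(h[...,0]>172))&(h[...,1]>170)&(P[...,2]>.06)
n,l,s,c=cv2.connectedComponentsWithStats(red.astype(np.uint8))
for k in range(1,n): print('dot',c[k],s[k,4],P[l==k].mean(0).round(4))
z=np.load('w1.npz'); im1,d,K,M=[z[k] for k in('im','d','K','M')]; P=cloud(d,K,M); h=cv2.cvtColor(im1,cv2.COLOR_BGR2HSV)
near=np.abs(P[...,:2]-[.53,-.19]).max(-1)<.09
Q=near&(P[...,2]>.085)&(h[...,2]<80); Q[230:]=0
n,l,s,c=cv2.connectedComponentsWithStats(Q.astype(np.uint8))
for k in range(1,n):
    if s[k,4]>30: q=P[l==k]; print('wing',s[k],np.median(q[:,2]),cv2.minAreaRect((q[:,:2]*1000).astype(np.float32)))
Q=near&(P[...,2]>.085)&(h[...,2]>140); Q[230:]=0; q=P[Q]; print('line',Q.sum(),q.mean(0).round(4),cv2.minAreaRect((q[:,:2]*1000).astype(np.float32)))
Q=near&(P[...,2]>.056)&(P[...,2]<.067)&(h[...,1]<70)&(h[...,2]>110);Q[230:]=0; q=P[Q]; print('collar',Q.sum(),np.median(q[:,2]),cv2.minEnclosingCircle((q[:,:2]*1000).astype(np.float32)))
Q=near&(P[...,2]>.050)&(P[...,2]<.060)&(h[...,1]>70);Q[230:]=0; q=P[Q]; print('rack',np.median(q[:,2]),cv2.minAreaRect((q[:,:2]*1000).astype(np.float32)))
a=cv2.resize(im[60:270,220:440],None,fx=3,fy=2.85); b=cv2.resize(im1[120:230,240:390],None,fx=2,fy=2); 
cv2.imwrite('pics/crop1.png',a)
E
```

```text
block 0.04909881013762071 ((538.5128173828125, 120.4150161743164), (7.8016228675842285, 64.2952880859375), 16.30129623413086) [[525.7000122070312, 150.1999969482422], [543.7999877929688, 88.5], [551.2999877929688, 90.69999694824219], [533.2000122070312, 152.39999389648438]]
bench [0.4959 0.066  0.251 ] [10 40 38]
base [ 0.4318  0.0674 -0.0006] [ 17  58 115]
far [0.5787 0.0915 0.0355] [120   1 181]
left [0.5001 0.2017 0.0348] [116   9 188]
ring [0.5299 0.1474 0.0775] [ 25  14 112]
0.028 [386 164  17  66 889] 0.0351 ((520.8776245117188, 203.8467559814453), (79.49287414550781, 17.880022048950195), 2.1060986518859863)
[[480.79998779296875, 211.3000030517578], [481.5, 193.5], [560.9000244140625, 196.39999389648438], [560.2999877929688, 214.1999969482422]]
0.028 [268 237  77  15 951] 0.0353 ((580.666259765625, 99.157958984375), (18.270570755004883, 93.93827819824219), 2.0935280323028564)
[[569.7999877929688, 145.8000030517578], [573.2999877929688, 51.900001525878906], [591.5, 52.599998474121094], [588.0999755859375, 146.39999389648438]]
0.072 [ 345  207   43   53 1073] 0.0739 ((552.2268676
[... 3752 characters left out ...]
0. 399.] 1 [0.4753 0.1071 0.361 ]
dot [304. 398.] 1 [0.4736 0.1078 0.3624]
dot [306. 398.] 1 [0.4741 0.1081 0.3619]
dot [314. 398.] 1 [0.4743 0.1094 0.3618]
dot [354. 399.] 1 [0.474  0.1158 0.3622]
wing [276 167  24  49 799] 0.09307043263103099 ((530.4767456054688, -217.333251953125), (49.36378479003906, 19.65842628479004), 8.370192527770996)
line 56 [ 0.5306 -0.2178  0.0935] ((530.4965209960938, -217.86563110351562), (28.9345760345459, 2.032846212387085), 8.756900787353516)
collar 411 0.061214257318396526 ((531.1887817382812, -217.8314971923828), 22.310739517211914)
rack 0.05614462011105123 ((529.5020751953125, -188.26295471191406), (64.72359466552734, 121.77011108398438), 2.78474760055542)
```

View pics/crop1.png

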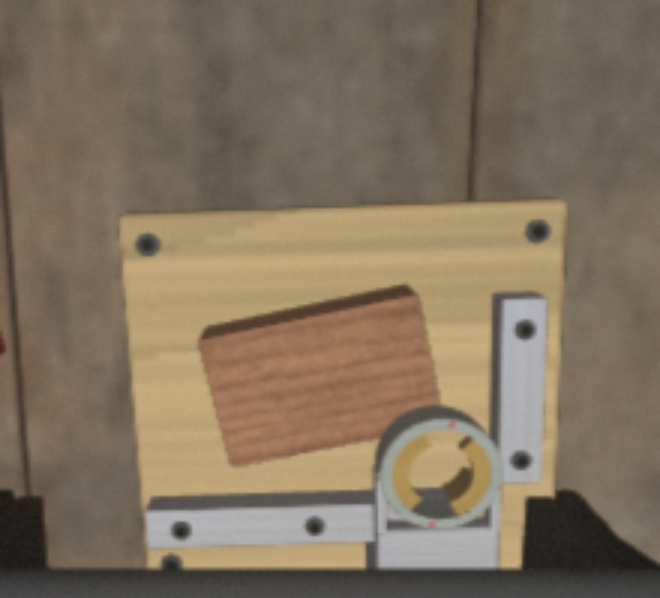

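The crop confirms the block is the wood-grained one between the fences, with corners at crop (200,340), (412,295) and (233,466). The bushing ring's red dots are at crop (452,424) and (432,524). Now I'll refine the block, the dots and the surroundings.

```bash
python3 - <<'E'
from meas import *
z=np.load('w2.npz'); im,d,K,M=[z[k] for k in('im','d','K','M')]; P=cloud(d,K,M); h=cv2.cvtColor(im,cv2.COLOR_BGR2HSV)
a=np.radians(2.1); J=np.array([[np.cos(a),-np.sin(a)],[np.sin(a),np.cos(a)]]); C=np.array([.56766,.19636])
tj=lambda X:((np.asarray(X)[...,:2]-C)@J)*1000
near=np.abs(P[...,:2]-[.52,.12]).max(-1)<.12
m=ptsz(P,near&(h[...,1]>60),.044,.054); Q=P[m]; zb=np.median(Q[:,2])
c=max(cv2.findContours(m.astype(np.uint8),cv2.RETR_EXTERNAL,cv2.CHAIN_APPROX_NONE)[0],key=cv2.contourArea)[:,0]
r=cv2.minAreaRect(tj(ray(c,K,M,zb)).astype(np.float32)); print('block top z',zb,'rect in jig',r,cv2.boxPoints(r).round(1).tolist())
# red dots: redness in ring
g=im.astype(int); roi=np.zeros(d.shape,bool); roi[195:255,340:395]=1
red=roi&(g[...,2]-g[...,1]>25)&(g[...,2]-g[...,0]>15)&(P[...,2]>.07)&(h[...,0]>165)
n,l,s,cc=cv2.connectedComponentsWithStats(red.astype(np.uint8))
for k in range(1,n): print('dot',cc[k].round(1),s[k,4],tj(ray(cc[k],K,M,.079)).round(1))
ring=roi&(P[...,2]>.0765)&(P[...,2]<.082); q=tj(P[ring]); print('ring',np.median(P[ring][:,2]),q.min(0),q.max(0),cv2.minEnclosingCircle(q.astype(np.float32)))
z=np.load('top0.npz'); P=cloud(z['d'],z['K'],z['M']).reshape(-1,3)
for y in np.arange(.2,.36,.02):
    s=P[(abs(P[:,1]-y)<.01)&(P[:,0]>.4)&(P[:,0]<.68)]; print(round(y,2),s[:,2].max().round(3),end='; ')
for x in np.arange(.58,.76,.02):
    s=P[(abs(P[:,0]-x)<.01)&(P[:,1]>-.0)&(P[:,1]<.3)]; print('x',round(x,2),s[:,2].max().round(3),end='; ')
E
```

```text
block top z 0.049178747510362775 rect in jig ((-57.38172149658203, -70.22531127929688), (55.34193801879883, 84.5282211303711), 10.640817642211914) [[-92.4000015258789, -33.79999923706055], [-76.80000305175781, -116.9000015258789], [-22.399999618530273, -106.69999694824219], [-38.0, -23.600000381469727]]
ring 0.0789578522946339 [-48.91408458 -51.11588618] [-4.74657948 -7.99027154] ((-26.912446975708008, -29.826353073120117), 22.17438507080078)
0.2 0.046; 0.22 0.036; 0.24 0.012; 0.26 0.014; 0.28 0.011; 0.3 0.011; 0.32 0.01; 0.34 0.113; x 0.58 0.082; x 0.6 0.084; x 0.62 0.076; x 0.64 0.016; x 0.66 0.023; x 0.68 0.026; x 0.7 0.252; x 0.72 0.251; x 0.74 0.25; x 0.76 0.258;
```

```bash
cat >> h.py <<'E'
A=np.radians(2.1); J=np.array([[np.cos(A),-np.sin(A)],[np.sin(A),np.cos(A)]]); C=np.array([.56766,.19636])
tj=lambda X:((np.asarray(X)[...,:2]-C)@J)*1000
w=lambda x,y,z:np.r_[C+J@np.array([x,y])/1000,z/1000]   # jig mm -> world
def blk(name):
    im,d,K,M=snap("wrist"); np.savez(name+'.npz',im=im,d=d,K=K,M=M); P=cloud(d,K,M); h=cv2.cvtColor(im,cv2.COLOR_BGR2HSV)
    m=(np.abs(P[...,:2]-[.52,.12]).max(-1)<.12)&(h[...,1]>60)&(P[...,2]>.045)&(P[...,2]<.053)
    n,l,s,_=cv2.connectedComponentsWithStats(m.astype(np.uint8)); k=1+np.argmax(s[1:,4]); m=(l==k)
    c=max(cv2.findContours(m.astype(np.uint8),cv2.RETR_EXTERNAL,cv2.CHAIN_APPROX_NONE)[0],key=cv2.contourArea)[:,0]
    r=cv2.minAreaRect(tj(ray(c,K,M,.049)).astype(np.float32)); print('block',np.round(r[0],1),np.round(r[1],1),round(r[2],2)); print(cv2.boxPoints(r).round(1).tolist()); return im
E
python3 - <<'E'
from h import *
yw=np.pi+A
manip.grab(squeeze=20)
manip.move_pose(w(-125,-74,110),down(yw))
manip.line_to(w(-125,-74,42),vel=.2); st()
print(manip.line_to(w(-56,-72,42),vel=.06,contact_N=10)); o=st(); print(tj(o['eef_pos']))
manip.line_to(w(-110,-72,42),vel=.2)
manip.line_to(w(-110,-72,200),vel=.3)
manip.move_pose(w(-70,-70,260),down(yw)); im=blk('w3'); st()
E
```

```text
t 5.91 p [0.4471 0.1186 0.0431] F [-0.7 -0.2  1. ] M [ 0.   -0.04 -0.06] open 0.0002 g 0.0 q [ 0.61  0.37 -0.63  0.   -0.56 -2.15]
True
t 6.83 p [0.5042 0.1213 0.0411] F [ 0.9 -0.3  0.1] M [ 0.02 -0.01  0.04] open 0.0005 g 0.0 q [ 0.55  0.45 -0.49 -0.   -0.64 -2.08]
[-66.11648885 -72.6452587 ]
block [-31.7 -73.3] [83.8 45.9] 89.9
[[-54.79999923706055, -115.19999694824219], [-8.800000190734863, -115.30000305175781], [-8.699999809265137, -31.5], [-54.599998474121094, -31.399999618530273]]
t 8.32 p [0.4996 0.1235 0.258 ] F [-0.7 -0.2 -1.2] M [-0.04 -0.01 -0.05] open 0.0004 g 0.0 q [ 0.56  0.19 -0.23 -0.   -1.16 -2.09]
```

```bash
python3 - <<'E'
from h import *
yw=A-np.pi/2
manip.move_pose(w(-29,-142,110),down(yw))
manip.line_to(w(-29,-142,42),vel=.2); st()
print(manip.line_to(w(-29,-86,42),vel=.06,contact_N=10)); o=st(); print(tj(o['eef_pos']))
manip.line_to(w(-29,-130,42),vel=.2)
manip.line_to(w(-29,-130,110),vel=.3)
# seat against far fence again
yw=np.pi+A
manip.move_pose(w(-95,-66,110),down(yw))
manip.line_to(w(-95,-66,42),vel=.2)
print(manip.line_to(w(-56,-66,42),vel=.05,contact_N=12)); o=st(); print(tj(o['eef_pos']))
manip.line_to(w(-100,-66,42),vel=.2)
manip.line_to(w(-100,-66,200),vel=.3)
manip.move_pose(w(-75,-45,240),down(yw)); im=blk('w4'); st()
cv2.imwrite('pics/w4.png',cv2.resize(im[80:290,200:440],None,fx=3,fy=2.8))
E
```

```text
t 10.34 p [0.5444 0.0536 0.0424] F [-0.1  0.3  1.7] M [ 0.03  0.07 -0.  ] open 0.0004 g 0.0 q [ 0.39  0.48 -0.42  0.   -0.67 -0.36]
True
t 11.08 p [0.5416 0.0992 0.042 ] F [ 1.  -2.9  2.4] M [-0.85 -0.09 -0.05] open 0.0003 g 1.4 q [ 0.48  0.49 -0.41  0.   -0.67 -0.44]
[-29.59408544 -96.10839393]
True
t 14.41 p [0.504  0.1277 0.0417] F [ 0.5 -0.1  0.3] M [0.05 0.   0.01] open 0.0002 g 0.0 q [ 0.56  0.45 -0.49 -0.   -0.64 -2.09]
[-66.12809796 -66.31698574]
block [-38.7 -42.7] [83.7 33.3] 89.95
[[-55.400001525878906, -84.5999984741211], [-22.100000381469727, -84.5999984741211], [-22.0, -0.8999999761581421], [-55.29999923706055, -0.800000011920929]]
t 15.78 p [0.4938 0.1484 0.2382] F [-0.4  0.5 -0.7] M [-0.09  0.06 -0.01] open 0.0005 g 0.0 q [ 0.61  0.2  -0.26 -0.   -1.11 -2.14]
```

View pics/w4.png

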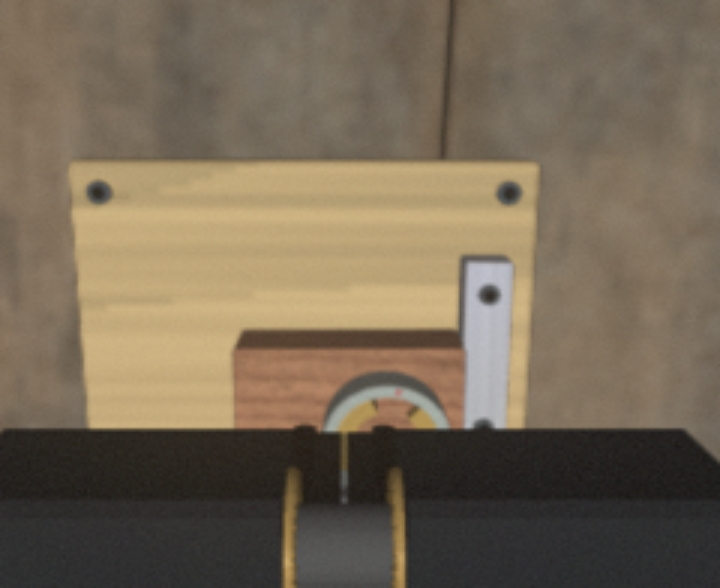

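The picture shows the block flush against both fences, with its edge tight on the left fence at crop x 463. One bushing dot is at crop (397,393). Next I'll get the slot direction from a fresh view with the gripper open and pulled back.

```bash
python3 - <<'E'
from h import *
manip.release()
manip.move_pose(w(-85,-30,220),down(np.pi+A)); st()
im,d,K,M=snap("wrist"); np.savez('w5.npz',im=im,d=d,K=K,M=M)
for f in('w2','w5'):
    z=np.load(f+'.npz'); im,d,K,M=[z[k] for k in('im','d','K','M')]; P=cloud(d,K,M)
    roi=(np.linalg.norm(tj(P)-[-27.5,-30],axis=-1)<23)&(P[...,2]>.075)
    q=tj(P[roi&(P[...,2]<.083)]); print(f,'ring z',np.median(P[roi][:,2]),cv2.minEnclosingCircle(q.astype(np.float32)))
    b=im.astype(float); rd=b[...,2]-np.maximum(b[...,1],b[...,0]); rd[~roi]=0
    n,l,s,cc=cv2.connectedComponentsWithStats((rd>18).astype(np.uint8))
    for k in range(1,n):
        wt=rd*(l==k); v,u=np.nonzero(l==k); c=np.array([(u*wt[v,u]).sum(),(v*wt[v,u]).sum()])/wt.sum()
        print(c.round(1),s[k,4],wt.max(),tj(ray(c,K,M,.079))[0].round(2))
c0=K@np.linalg.inv(M)[:3]@np.r_[w(-27.5,-30,79),1]; u,v=(c0[:2]/c0[2]).astype(int); print(u,v)
cv2.imwrite('pics/w5.png',cv2.resize(im[max(v-45,0):v+45,u-60:u+60],None,fx=6,fy=6,interpolation=cv2.INTER_CUBIC))
E
```

```text
t 17.54 p [0.483  0.1632 0.2191] F [ 0.9 -0.3  0.9] M [-0.   -0.01 -0.02] open 0.0869 g 0.0 q [ 0.64  0.21 -0.3  -0.   -1.06 -2.18]
w2 ring z 0.07894408470429101 ((-26.912446975708008, -29.826353073120117), 22.17438507080078)
[370.3 208.3] 7 57.0 [-46.55 -26.19]
[355.8 224.4] 158 32.0 [-29.16 -41.57]
[377.6 227.6] 153 31.0 [-24.69 -18.21]
[363.4 243.5] 4 53.0 [ -6.95 -33.36]
w5 ring z 0.0789681341996945 ((-28.751941680908203, -29.534160614013672), 21.518003463745117)
[318.2 238.6] 10 73.0 [-46.07 -26.42]
[302.8 250.6] 118 35.0 [-33.83 -41.18]
[328.  252.1] 81 32.0 [-32.29 -17.04]
314 256
```

View pics/w5.png

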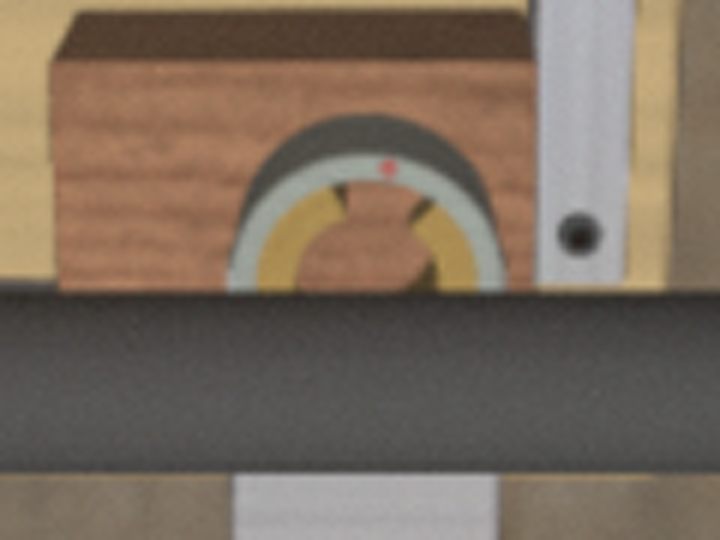

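In this view the near dot is at crop (388,168), with the slot below it, and the bar hides the far dot. Both dots in view 2 give a slot direction of -10.3° in the jig frame and a centre of about (-27,-29.8) mm. Now I'll grasp the hold-down.

```bash
python3 - <<'E'
from h import *
yw=np.radians(8.5)
manip.move_pose([.5307,-.2177,.16],down(yw)); st()
print(manip.line_to([.5307,-.2177,.082],vel=.08,contact_N=8)); st()
manip.grab(squeeze=40); st()
manip.line_to([.5307,-.2177,.20],vel=.15); o=st()
ys=A-np.radians(10.26)
B=w(-27.1,-29.9,200); print('bush',B)
manip.move_pose(B,down(ys)); manip.line_to(np.r_[B[:2],.105+.030],vel=.1); st()
c=manip.line_to(np.r_[B[:2],.105+.0165],vel=.03,contact_N=5); print(c); o=st(); print('h',o['eef_pos'][2]-.105)
E
```

```text
t 20.93 p [ 0.5308 -0.2176  0.1601] F [-0.1  0.5  0.4] M [-0.1   0.16  0.03] open 0.0872 g 0.0 q [-0.11  0.37 -0.24  0.   -0.97  1.83]
False
t 22.05 p [ 0.5312 -0.2178  0.0826] F [-0.7  0.3 -0. ] M [-0.11  0.14 -0.01] open 0.0869 g 0.0 q [-0.11  0.46 -0.32  0.   -0.79  1.83]
t 23.14 p [ 0.5307 -0.2177  0.082 ] F [1.  0.4 0.3] M [-0.13  0.07 -0.04] open 0.02 g 40.0 q [-0.11  0.46 -0.32 -0.   -0.79  1.83]
t 24.07 p [ 0.5298 -0.2174  0.1988] F [ 0.  -0.6 -2.5] M [-0.1   0.15  0.01] open 0.0197 g 40.0 q [-0.11  0.33 -0.18 -0.   -1.06  1.83]
bush [0.54167385 0.16548704 0.2       ]
t 26.3 p [0.5423 0.1655 0.1356] F [ 0.5 -0.6 -1.7] M [-0.02  0.1  -0.01] open 0.0197 g 40.0 q [ 0.58  0.39 -0.28  0.   -0.9   0.85]
False
t 26.9 p [0.5417 0.1655 0.1214] F [-0.6  0.6 -0.8] M [-0.05  0.11  0.  ] open 0.0196 g 40.0 q [ 0.58  0.4  -0.3   0.   -0.87  0.85]
h 0.01638198423869787
```

```bash
python3 - <<'E'
from h import *
B=manip.get_obs()['eef_pos']; B=w(-27.1,-29.9,105)
for h in(.013,.010,.006,.0025):
    c=manip.line_to(np.r_[B[:2],.105+h],vel=.025,contact_N=12); o=st()
    if c: print('contact at',h); break
E
```

```text
t 27.19 p [0.5423 0.1658 0.1186] F [-0.  -0.   0.3] M [0.04 0.08 0.04] open 0.0196 g 40.0 q [ 0.58  0.41 -0.3   0.   -0.86  0.85]
t 27.46 p [0.5423 0.1658 0.1155] F [1.2 0.3 3.9] M [ 0.08 -0.1   0.01] open 0.0198 g 40.0 q [ 0.58  0.41 -0.3   0.   -0.86  0.85]
t 27.77 p [0.5423 0.1658 0.1115] F [ 1.1 -0.4  5.2] M [ 0.17 -0.13  0.02] open 0.0198 g 40.0 q [ 0.58  0.41 -0.31  0.   -0.85  0.85]
t 28.06 p [0.5424 0.1658 0.1084] F [0.2 0.5 8. ] M [0.1  0.13 0.02] open 0.0194 g 40.0 q [ 0.58  0.42 -0.31  0.   -0.84  0.85]
```

```bash
python3 - <<'E'
from h import *
B=w(-27.1,-29.9,105); p=np.r_[B[:2],.105+.0015]; ys=A-np.radians(10.26)
manip.line_to(p,vel=.02,contact_N=12); o=st(); m0=o['ft_torque'][2]; f0=o['force'].copy()
for a in [.15,.4,.65,.9,1.1,1.25,1.33,1.38,1.42,1.45]:
    manip.move_pose(p,down(ys-a)); o=manip.get_obs(); print(a,round(o['t'],2),o['force'].round(1),o['ft_torque'].round(2),o['eef_pos'].round(4),round(o['opening'],4))
    if abs(o['ft_torque'][2]-m0)>.35 or np.linalg.norm((o['force']-f0)[:2])>15: print('stop'); break
E
```

```text
t 28.31 p [0.5424 0.1658 0.1075] F [-0.8  0.9  7.3] M [ 0.09  0.18 -0.01] open 0.0199 g 40.0 q [ 0.58  0.42 -0.31  0.   -0.84  0.85]
0.15 28.57 [0.3 0.2 7.6] [ 0.06  0.08 -0.02] [0.5423 0.1657 0.1076] 0.0196
0.4 28.93 [0.2 1.1 7.7] [ 0.01  0.16 -0.09] [0.5423 0.1656 0.1076] 0.0199
0.65 29.27 [-0.2  0.2  7.6] [-0.04  0.09 -0.01] [0.5423 0.1656 0.1076] 0.0199
0.9 29.62 [0.1 0.9 8.3] [-0.02  0.11 -0.06] [0.5423 0.1656 0.1075] 0.0198
1.1 29.93 [-0.2 -0.7  7.1] [0.02 0.12 0.02] [0.5422 0.1656 0.1075] 0.0198
1.25 30.2 [0.3 0.2 6.2] [-0.    0.18 -0.08] [0.5422 0.1656 0.1075] 0.0197
1.33 30.45 [ 0.  -0.2  7. ] [ 0.02  0.11 -0.05] [0.5422 0.1656 0.1075] 0.0195
1.38 30.7 [-0.3  0.3  7.6] [ 0.15  0.33 -0.  ] [0.542  0.1657 0.1075] 0.0196
1.42 30.95 [-1.3  0.8  7.9] [0.3  0.5  0.02] [0.5417 0.1657 0.1075] 0.0197
1.45 31.2 [-2.4  2.   7.9] [0.36 0.66 0.13] [0.5416 0.1657 0.1075] 0.0198
```

```bash
python3 - <<'E'
from h import *
B=w(-27.1,-29.9,105); p=np.r_[B[:2],.105+.0015]; ys=A-np.radians(10.26)
pr=lambda a,o:print(a,round(o['t'],2),o['force'].round(1),o['ft_torque'].round(2),o['eef_pos'].round(4),round(o['opening'],4))
for a in [1.48,1.51,1.54]:
    manip.move_pose(p,down(ys-a)); o=manip.get_obs(); pr(a,o)
    if abs(o['ft_torque'][2])>.35: break
for h in (.003,.0045,.0055,.006):
    manip.line_to(np.r_[B[:2],.105+h],vel=.02); pr(h,manip.get_obs())
E
```

```text
1.48 31.45 [-1.4  1.3  7.8] [0.44 0.74 0.4 ] [0.5416 0.1657 0.1075] 0.0194
0.003 31.7 [0.4 1.3 1.3] [ 0.65 -0.14  0.35] [0.5415 0.1657 0.1077] 0.02
0.0045 31.95 [ 2.7  2.4 -5.2] [ 0.87 -0.74  0.36] [0.5415 0.1656 0.1086] 0.0199
0.0055 32.2 [  4.2   2.5 -10.4] [ 0.97 -1.2   0.35] [0.5415 0.1656 0.1097] 0.0197
0.006 32.45 [  3.7   2.7 -11. ] [ 1.11 -1.27  0.36] [0.5414 0.1655 0.1104] 0.0197
```

```bash
python3 - <<'E'
from h import *
B=w(-27.1,-29.9,105); p=np.r_[B[:2],.105+.006]; ys=A-np.radians(10.26)
pr=lambda a,o:print(a,round(o['t'],2),o['force'].round(1),o['ft_torque'].round(2),o['eef_pos'].round(4),round(o['opening'],4))
for a in [1.46,1.44,1.42,1.40]:
    manip.move_pose(p,down(ys-a)); o=manip.get_obs(); pr(a,o)
    if abs(o['ft_torque'][2])<.06: break
for n in("side",):
    im,d,K,M=snap(n)
    cv2.imwrite('pics/s6.png',cv2.resize(im[190:310,220:360],None,fx=5,fy=5,interpolation=cv2.INTER_CUBIC))
    P=cloud(d,K,M)
E
```

```text
1.46 32.7 [ 1.6  1.4 -4.7] [ 1.02 -0.32  0.26] [0.5415 0.1655 0.1115] 0.0195
1.44 32.95 [ 0.9  2.4 -2.3] [0.93 0.06 0.06] [0.5415 0.1654 0.1116] 0.0199
1.42 33.2 [-1.   3.1  0.6] [0.85 0.41 0.05] [0.5415 0.1654 0.1115] 0.02
```

View pics/s6.png

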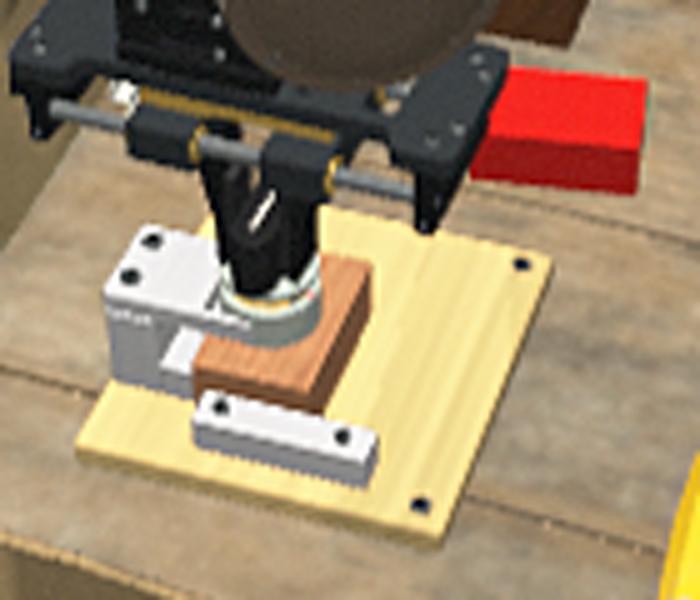

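The side view shows the collar seated just above the bushing at crop (270,290), and the block still flush at (285,350). The resistance was friction at the stop. A small lift will test whether the pocket has caught the lugs.

```bash
python3 - <<'E'
from h import *
B=w(-27.1,-29.9,105); ys=A-np.radians(10.26)
pr=lambda a,o:print(a,round(o['t'],2),o['force'].round(1),o['ft_torque'].round(2),o['eef_pos'].round(4),round(o['opening'],4))
for h in(.0067,.0074,.0081):
    c=manip.line_to(np.r_[B[:2],.105+h],vel=.01); o=manip.get_obs(); pr(h,o)
    if o['force'][2]<-9: break
E
```

```text
0.0067 33.5 [ 0.7  2.3 -2.7] [ 0.82  0.16 -0.  ] [0.5415 0.1654 0.1116] 0.0201
0.0074 33.75 [ 1.9  2.2 -7.5] [ 0.85 -0.51  0.05] [0.5415 0.1654 0.1116] 0.0196
0.0081 34.0 [  4.8   1.8 -15.4] [ 0.89 -1.39  0.05] [0.5415 0.1654 0.1117] 0.02
```

```bash
python3 - <<'E'
from h import *
B=w(-27.1,-29.9,105); p=np.r_[B[:2],.105+.0058]; ys=A-np.radians(10.26)
pr=lambda a,o:print(a,round(o['t'],2),o['force'].round(1),o['ft_torque'].round(2),o['eef_pos'].round(4),round(o['opening'],4),o['grasp_force'])
manip.line_to(p,vel=.01); pr('z',manip.get_obs())
manip.move_pose(p,down(ys-1.445)); manip.hold(.3); pr('end',manip.get_obs())
im=blk('w7'); cv2.imwrite('pics/w7.png',im)
E
```

```text
z 34.38 [-0.6  2.3 -2.6] [0.75 0.32 0.01] [0.5415 0.1654 0.1116] 0.0197 39.99908482655883
end 34.93 [-3.7  1.4  3.9] [0.54 1.29 0.16] [0.5416 0.1654 0.1115] 0.02 40.01413148827851
block [-27.4 -48.4] [54.5 73.6] 0.19
[[-54.79999923706055, -11.699999809265137], [-54.5, -85.30000305175781], [-0.0, -85.0999984741211], [-0.30000001192092896, -11.5]]
```

View pics/w7.png

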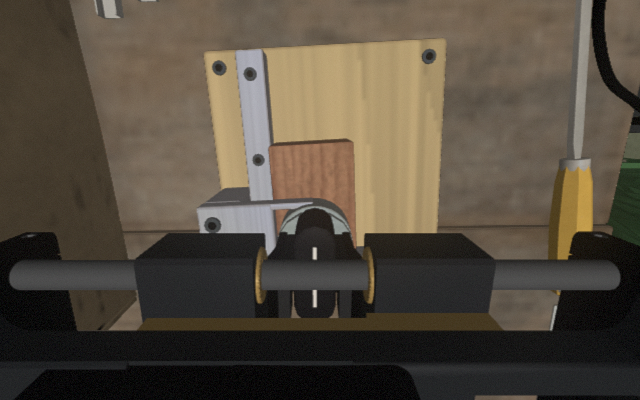

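The block's edge sits tight on the far fence at pixel column 272. In jig coordinates its right face is at y -85.2 mm, its x runs from -54.7 to -0.1 mm, and it is 0.2° askew. The wing is held at the stop.

```bash
python3 -c "
from plant import ticket
print(ticket.job_done())"
```

```text
the job is handed in; nothing more can be done
None
```

I've handed the job in after about 35 s: the block is flush in the fence corner to within my measurement, and the hold-down is twisted clockwise to its stop, caught in the pocket and still held pressing on the block.

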